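# Set the egg saucer and hold up the egg lift

### The arm

A 7-joint arm with a two-finger parallel gripper is mounted at the origin on the work surface. World frame = base frame: x ahead of the robot, y to its left, z up, the work surface at z = 0. Lengths are in m, angles in rad, forces in N, time in s.
With the tool pointing down it reaches from about 0.35 to 0.9 m from the base axis. Payload 8.1 kg.
Tool frame: the origin (TCP) lies at the very end of the fingers, on their centre line; the grasp point (between the pads) lies 19 mm behind it; z points along the fingers, y is the direction in which the jaws open and shut (so a half turn about z gives the same grasp; the last joint's range is limited). The gripper opens to 92 mm and grips with 3 to 60 N. Pads are 19 mm wide; open, the fingers measure 130 mm over their backs; the gripper's body (75 mm by 190 mm) begins 47 mm behind the grasp point.
Start: joints at [-0.103, 0.434, 0.025, 1.573, -0.012, 1.134, -0.075], TCP at [0.625, -0, 0.227] pointing down, gripper open.
Joint ranges: [-2.62, 2.62], [-0.44, 2.09], [-1.27, 1.32], [0.08, 2.57], [-1.32, 4.46], [0.12, 2], [-2.74, 2.74]. Speed limits (rad/s): [2.22, 2.22, 3.01, 3.01, 3.14, 3.14, 3.14].

### API

Orientations are given as a rotation vector (axis times angle).
In Python, from cell import observe, get_image, sign_off gives the robot as it stands.
- The arm moves only by the tool arm_command, never from a script. Its argument "deltas" is a list of rows, each an object with "xyz": the shift along the tool's x, y, z in cm, a list of three; "turn": the turn about the tool's z in degrees; "jaw": the closure in counts, from 0 (fully open) to 255 (shut). A call has 1 to 5 rows; each row is the pose to reach, as a shift and turn from the pose measured when the call began, along the tool's axes at that moment; what a row does not reach only later rows make up. A row lasts 1/12 s, in which the tool goes at most 41.7 mm and 7.16 degrees, less where a joint would pass 70% of its speed; a pose out of reach is approached as far as the arm can. A call with a gripper value outside its range is refused whole. The fingers move at their own pace and stop on an object; "force" is the grip in N (left out, the last holds). Time passes only in rows, so rows that repeat a pose let the fingers close. It gives the time, the measured TCP pose, the force and the opening at its end, in the units of the state.
- observe(): the state, without advancing time (a new reading comes with each control period).
- get_image(name): name is "scene" or "side" or "wrist"; returns a dict with "frame" (400x640x3 uint8, red, green, blue), "depth" (400x640 float32, m along the optical axis (not along the pixel's ray), 0 where there is no reading), "camera_matrix" (3x3 intrinsics, pixels), "cam_to_world" (4x4, takes a point from camera to world coordinates). Camera axes: x right, y up, looking along -z (the intrinsics and any distortion apply to the point x, -y, -z); pixel columns grow to the right and rows downward; lengths in m; the calibration is good to about 2 mm. A picture is of the moment at which its call begins.
- sign_off(): hands the job in, once; it reports no verdict.
The state is a dict: "clock": time; "joints": joint angles; "dq": joint speeds; "joint_efforts": joint torques, N m; "position": TCP position; "ee_rot": TCP orientation; "force": force on the tool from outside, world axes, zero at the start; "ft_torque": the same for the moment, N m; "width": opening from 0.0 (shut) to 1.0 (fully open).
Only numpy, scipy, OpenCV 4.12 (cv2) and the standard library are available. Lean on these libraries where they do the work, as an engineer would, in place of code of your own. Each camera call takes 0.05 s, during which the arm holds its last target.

### The job

Get ready to serve the boiled eggs: slide the sage-green saucer with its egg cup across the counter, without lifting it, until it sits centred on the round cork spot beside the egg cooker. Then squeeze the orange release button in the side of the white handle on the egg lift, pull the lift straight up past its first stop to its second stop, fully extended, and finish while still holding it up there by the handle, because it sinks back when let go. Leave the lid, beaker, jar and spare egg cup where they stand.

Things in the scene. Friction and masses are not known exactly. Their poses are not given: they have to be found in the camera images.
- saucer_cup: Loose sage-green ceramic saucer with an egg cup moulded on its middle (one piece, about 180 to 360 g). Round saucer 120 mm in diameter with an upright rim 20 mm high (foot 100 mm across, widening to the full 120 mm from 8 mm up); the cup is 50 mm across at its mouth and its top is 55 mm above the counter. Origin: centre of the underside, z up.
- cork_spot: Round cork spot, 150 mm in diameter, with a small dark dot at its centre, let in flush with the counter between the saucer and the cooker (no raised edge). Origin: its centre. The saucer belongs centred on it.
- cooker: Chrome egg cooker fixed to the counter, round, 176 mm across, 66 mm high, with a column in the middle on which a telescoping egg lift rides: a 144 mm disc carrying four eggs (egg tops 129 mm above the counter while the lift is down) and a white handle over them. It may stand left or right of the cork spot. Origin: centre of its underside, z up; its x axis points to the side of the handle that has the orange button. The lift and its handle are carried by this body.
- lift_grip (a point): Centre of the white handle block of the egg lift: 28 mm thick along the cooker's x axis, 44 mm wide along the cooker's y axis and 44 mm high (166 mm above the counter when down, 256 mm when fully extended). Axes as the cooker's: x points out of the handle towards the orange button, z up. Gripped across its thin way, x, one finger presses the button and the other the plain face opposite.
- release_face (a point): Centre of the outer face of the orange release button, 24 mm wide and 30 mm high, in the +x side of the white handle; it stands 5 mm proud of the handle's face (19 mm from the handle's centre). It rises with the handle.
- release (a joint): Travel of the orange button into the handle: 0 out, 0.006 m fully in; it is flush with the handle's face at 0.005. A spring of 2.4 to 4.8 N pushes it out. The lift is latched down until the button is in by about 3.5 mm.
- lift_top (a joint): Upper section of the telescope (handle, disc and eggs) out of the brass middle section: 0 down, 0.045 m at its stop. It needs about 5 N of upward pull and moves first: reaching its end is the first stop.
- lift_mid (a joint): Brass middle section of the telescope out of the column: 0 down, 0.045 m at its stop. It follows after the first stop with about 11 to 13 N of pull in all; its end is the second stop, hard, with the handle 90 mm above where it started. Let go, the whole lift sinks back (to rest on its latch about 11 mm up; with the button in it goes right down).
- cooker_lid: Bystander: the cooker's loose translucent domed lid with a black knob, 164 mm across, 88 mm high. Origin: centre of the underside.
- beaker: Bystander: loose white plastic measuring beaker, 80 mm across at the rim, 95 mm high. Origin: centre of the underside.
- jar: Bystander: loose glass jar with a bamboo lid, 72 mm across, 91 mm high. Origin: centre of the underside.
- egg_cup: Bystander: loose pale ceramic egg cup on a foot, 48 mm across, 58 mm high. Origin: centre of the underside.

How it is judged:
By the outcome, as a careful person would: the job done as asked, in the order asked, and still so for the second after the job is handed in, while the arm keeps its last pose, push and grip.
It also fails if it takes over 54 s, if anything falls off the work surface, if the arm or the gripper's body presses on something with over 40 N, if the wrist force passes 120 N, or if a joint passes its speed limit or range.

## Working session

There is one attempt and no reset: what is moved stays moved. The work goes in short steps, Python scripts to look and compute and a tool call to move; the robot and the scene stay as the last step left them, time stands still between calls to the robot, and variables do not carry over. Pictures are saved under pics/ and viewed, and the job is handed in when it is done.

Besides the shell and the picture viewer there is one more tool, called as name([rows], argument=value, ...), one row to a line, values as JSON. arm_command: Moves the arm, as the interface text tells. Its arguments: {"type":"object","properties":{"deltas":{"type":"array","items":{"type":"object","properties":{"xyz":{"type":"array","items":{"type":"number"}},"turn":{"type":"number"},"jaw":{"type":"number"}}}},"force":{"type":"number"}},"required":["deltas"]}

```bash
mkdir -p pics; ls; cat > h.py <<'E'
import numpy as np, cv2
from cell import observe, get_image, sign_off
def snap(n,tag):
    d=get_image(n); cv2.imwrite(f'pics/{tag}.png',d['frame'][:,:,::-1]); np.savez(f'pics/{tag}.npz',**d); return d
def pt(d,u,v,z=None):
    K=d['camera_matrix'];M=d['cam_to_world']
    r=np.array([(u-K[0,2])/K[0,0],-(v-K[1,2])/K[1,1],-1])
    if z is None:
        dep=d['depth'][int(v),int(u)]; return (M@np.r_[r*dep,1])[:3]
    w=M[:3,:3]@r; o=M[:3,3]; return o+w*(z-o[2])/w[2]
E
python3 - <<'E'
from h import *
d=snap('scene','s0');snap('side','d0');print(observe()); print(d.keys(),d['cam_to_world'])
E
```

```text
pics
{'clock': 0.1, 'joints': array([-0.10259095,  0.43513297,  0.02498317,  1.57396297, -0.01160459,
        1.1340256 , -0.07508915]), 'dq': array([-3.79458895e-04, -2.03130703e-03,  1.05190729e-03, -2.89193886e-03,
       -3.33284718e-05,  6.18354444e-04,  5.11733104e-04]), 'joint_efforts': array([ 2.76666542e-03, -6.69124532e+01,  9.87763703e-01, -3.15145969e+01,
       -6.05509384e-02,  3.73947364e-02,  1.19628339e-04]), 'position': array([ 6.24555064e-01, -6.14535213e-05,  2.26052892e-01]), 'ee_rot': array([-2.22090131e+00, -2.22072856e+00,  1.66971901e-03]), 'force': array([ 0.47993014,  0.63865627, -0.09965704]), 'ft_torque': array([-0.00260567,  0.01825316, -0.00772341]), 'width': 1.0012295336824721}
dict_keys(['frame', 'depth', 'camera_matrix', 'cam_to_world']) [[ 0.17015588 -0.72317389  0.6693777   1.2968949 ]
 [ 0.9852293   0.1381127  -0.10123292 -0.09991578]
 [-0.01924056  0.6767159   0.73599279  0.84208882]
 [ 0.          0.          0.          1.        ]]
```

View pics/s0.png

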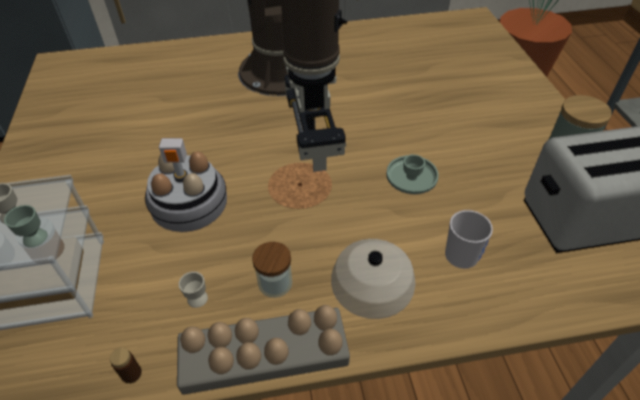

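View pics/d0.png

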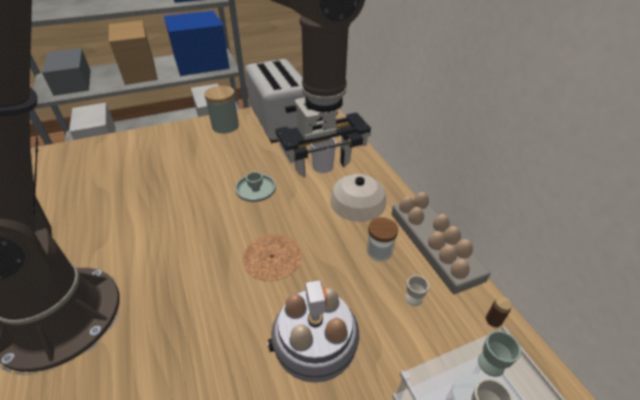

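```bash
python3 - <<'E'
from h import *
a=cv2.imread('pics/s0.png');b=cv2.imread('pics/d0.png')
cv2.imwrite('pics/c1.png',cv2.resize(a[120:240,130:290],None,fx=5,fy=5,interpolation=2))
cv2.imwrite('pics/c2.png',cv2.resize(a[130:230,250:450],None,fx=4,fy=4,interpolation=2))
cv2.imwrite('pics/c3.png',cv2.resize(b[160:290,220:380],None,fx=4.5,fy=4.5,interpolation=2))
cv2.imwrite('pics/c4.png',cv2.resize(b[270:390,250:390],None,fx=5,fy=5,interpolation=2))
E
```

```text
(no output)
```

View pics/c1.png

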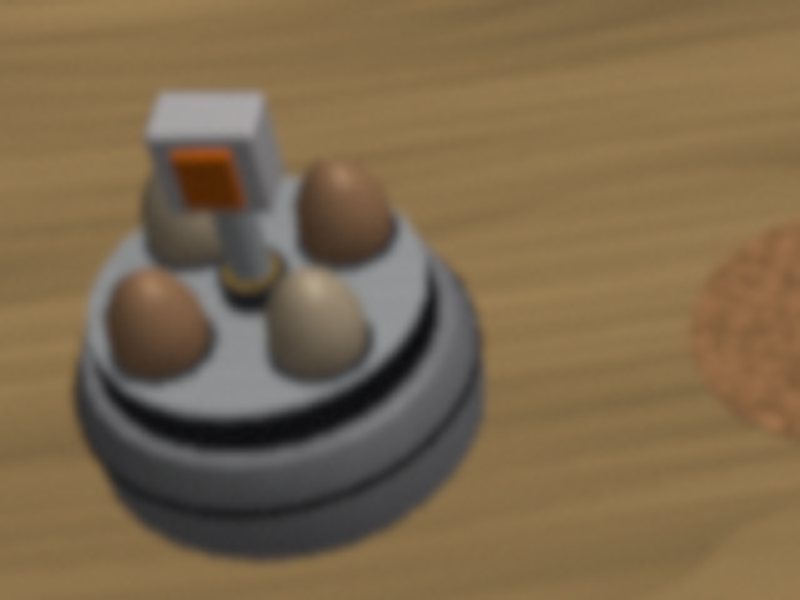

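View pics/c2.png

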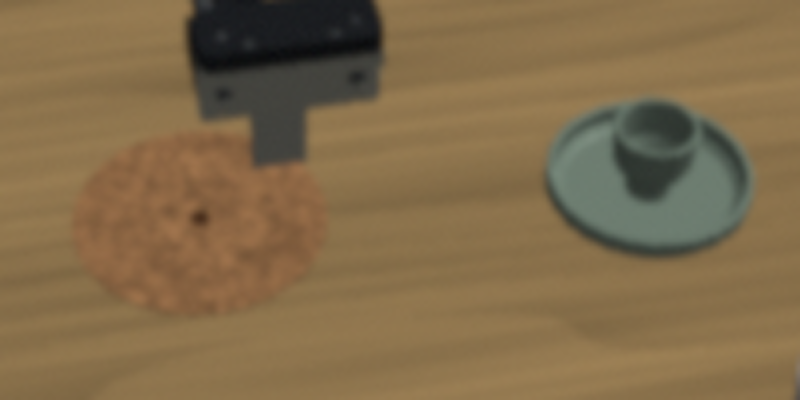

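View pics/c3.png

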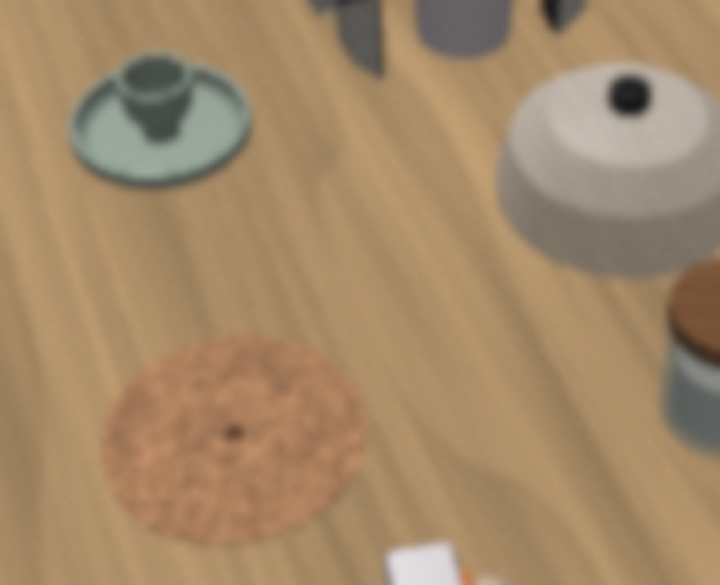

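View pics/c4.png

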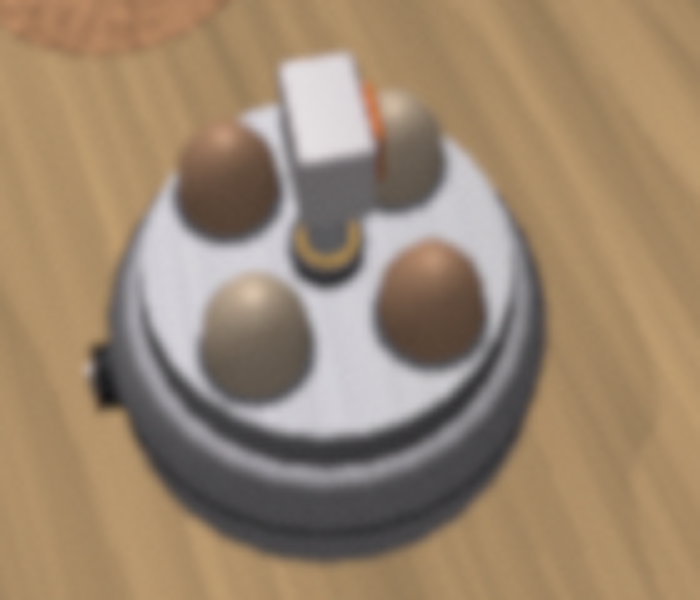

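```bash
python3 - <<'E'
from h import *
np.set_printoptions(precision=4,suppress=True)
s=dict(np.load('pics/s0.npz'));d=dict(np.load('pics/d0.npz'))
print('dot',pt(s,300,184.2,0),pt(d,272,256.2,0))
print('cup',pt(s,414.25,162,.055),pt(d,254.7,177.3,.055))
c=lambda l,o,k:[(x/k+o[0],y/k+o[1]) for x,y in l]
for D,l in((s,c([(158,92),(265,95),(255,138),(147,138)],(130,120),5)),(d,c([(280,65),(350,53),(372,150),(302,164)],(250,270),5))):
    P=np.array([pt(D,u,v,.188) for u,v in l]);print(P,P.mean(0)); print([np.linalg.norm(P[i]-P[i-1]) for i in range(4)])
# cloud-based
for n,D in(('s',s),('d',d)):
    v,u=np.mgrid[0:400,0:640];K=D['camera_matrix'];dep=D['depth'];ok=dep>0
    r=np.stack([(u-K[0,2])/K[0,0],-(v-K[1,2])/K[1,1],-np.ones_like(u)],-1)*dep[...,None]
    W=r@D['cam_to_world'][:3,:3].T+D['cam_to_world'][:3,3]
    hsv=cv2.cvtColor(D['frame'],cv2.COLOR_RGB2HSV);
    x,y,z=W[...,0],W[...,1],W[...,2]
    C=pt(s,414.25,162,.055)
    near=(np.hypot(x-C[0],y-C[1])<.08)&ok
    m=near&(z>.014)&(z<.026)
    P=W[m][:,:2].astype(np.float32);(cc,rr)=cv2.minEnclosingCircle(P);print(n,'rim',cc,rr,m.sum())
    m=near&(z>.046); P=W[m][:,:2].astype(np.float32);print(n,'cup',cv2.minEnclosingCircle(P),m.sum(),W[m][:,2].max())
    H=pt(s,172,145,.188); m=ok&(np.hypot(x-H[0],y-H[1])<.05)&(z>.18); P=W[m];print(n,'handle',P.mean(0),P[:,2].max(),cv2.minAreaRect(P[:,:2].astype(np.float32)*1000),m.sum())
    # orange
    m=ok&(hsv[...,0]<14)&(hsv[...,1]>190)&(np.hypot(x-H[0],y-H[1])<.08)&(z>.1);P=W[m];print(n,'orange',P.mean(0),m.sum())
    if m.sum()>9: print(np.linalg.svd(P-P.mean(0))[2][2])
    # cork
    for nm,px in (('lid',(375,258) if n=='s' else (360,182)),('jar',(272,253) if n=='s' else (383,228)),('beaker',(468,225) if n=='s' else (320,150)),('eggcup',(192,281)if n=='s' else (417,286))): print(nm,W[px[1],px[0]])
    m=ok&(z>.05)&(z<.07)&(np.hypot(x-H[0],y-H[1])<.13);print('cooker',cv2.minEnclosingCircle(W[m][:,:2].astype(np.float32)))
E
```

```text
dot [ 0.4835 -0.0126  0.    ] [ 0.4826 -0.0146 -0.    ]
cup [0.5162 0.2466 0.055 ] [0.5124 0.2411 0.055 ]
[[ 0.4866 -0.2854  0.188 ]
 [ 0.4967 -0.243   0.188 ]
 [ 0.5221 -0.2467  0.188 ]
 [ 0.5139 -0.2887  0.188 ]] [ 0.5048 -0.2659  0.188 ]
[np.float64(0.027584409542577577), np.float64(0.0435975861785696), np.float64(0.025682719410341802), np.float64(0.042782273694392435)]
[[ 0.4904 -0.2481  0.188 ]
 [ 0.5156 -0.2528  0.188 ]
 [ 0.5074 -0.2928  0.188 ]
 [ 0.4831 -0.2889  0.188 ]] [ 0.4991 -0.2707  0.188 ]
[np.float64(0.04143374106479308), np.float64(0.02563432334051278), np.float64(0.04090183471756888), np.float64(0.02468658480660773)]
s rim (0.5145856142044067, 0.24762538075447083) 0.061971358954906464 327
s cup ((0.5131248235702515, 0.24698103964328766), 0.02682597190141678) 157 0.05727573771423233
s handle [ 0.5046 -0.268   0.1853] 0.19003611557100386 ((503.3638610839844, -268.5194396972656), (44.273521423339844, 32.33300018310547), 77.85020446777344) 248
s orange [ 0.5187 -0.2702  0.1691] 61
[ 0.9884 -0.1493  0.0273]
lid [0.7806 0.0852 0.0882]
jar [ 0.7346 -0.0994  0.0882]
beaker [0.7134 0.2969 0.055 ]
eggcup [ 0.7302 -0.2574  0.032 ]
cooker ((0.5043326020240784, -0.2676936388015747), 0.0855376198887825)
d rim (0.5102409720420837, 0.24600058794021606) 0.06203605607151985 224
d cup ((0.5112075805664062, 0.24603450298309326), 0.027014337480068207) 119 0.05821711785454031
d handle [ 0.4988 -0.2721  0.1876] 0.1916932451423905 ((500.8547058105469, -270.3123474121094), (43.337486267089844, 32.52861022949219), 79.68482971191406) 392
d orange [nan nan nan] 0
lid [0.7683 0.0736 0.0877]
jar [ 0.7397 -0.1057  0.0919]
beaker [0.7206 0.248  0.0928]
eggcup [ 0.7589 -0.2446  0.0287]
cooker ((0.4983009994029999, -0.27071285247802734), 0.08672212809324265)<stdin>:23: RuntimeWarning: Mean of empty slice.
  ret = um.true_divide(
```

arm_command([
  {"xyz": [3.5,-1.6,0],"turn": 0,"jaw": 0},
  {"xyz": [7,-3.2,0],"turn": 0,"jaw": 0},
  {"xyz": [10.5,-4.8,0],"turn": 0,"jaw": 0},
  {"xyz": [14,-6.4,0],"turn": 0,"jaw": 0},
  {"xyz": [17.5,-8,0],"turn": 0,"jaw": 0},
])

```text
clock: 0.52
position: [0.5433, 0.1762, 0.2258]
ee_rot: [-2.221, -2.22, 0.003]
force: [-0.5, 0.7, 0.1]
width: 0.997
```

arm_command([
  {"xyz": [3.5,-1.5,1.5],"turn": 0,"jaw": 0},
  {"xyz": [7,-3.1,3.5],"turn": 0,"jaw": 0},
  {"xyz": [7,-3.1,6],"turn": 0,"jaw": 0},
  {"xyz": [7,-3.1,8],"turn": 0,"jaw": 0},
  {"xyz": [7,-3.1,8],"turn": 0,"jaw": 0},
])

```text
clock: 0.93
position: [0.5092, 0.2457, 0.1418]
ee_rot: [-2.217, -2.221, 0.013]
force: [-1.7, -0.5, 0.2]
width: 0.998
```

```bash
python3 - <<'E'
from h import *
d=snap('wrist','w1');print(observe()['position'])
snap('scene','s1');snap('side','d1')
cv2.imwrite('pics/w1b.png',d['frame'][:,:,::-1])
E
```

```text
[0.51060644 0.24544272 0.14399224]
```

View pics/w1.png

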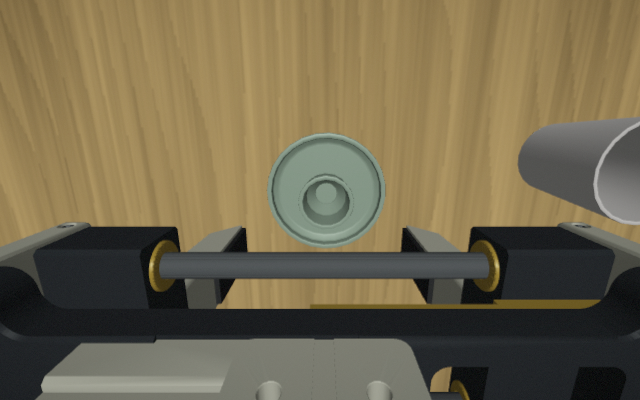

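```bash
python3 - <<'E'
from h import *
np.set_printoptions(precision=4,suppress=True)
d=dict(np.load('pics/w1.npz'))
print('rim',pt(d,327,190.5,.018),'l r',pt(d,269,190,.02),pt(d,385,190,.02),'tb',pt(d,327,134,.02),pt(d,327,247,.02)); print('cup',pt(d,326.5,200,.055)); print(d['cam_to_world'][:3,3])
s=dict(np.load('pics/s1.npz'));e=dict(np.load('pics/d1.npz'))
a=s['frame'][140:240,250:350,::-1];b=e['frame'][220:300,230:320,::-1]
cv2.imwrite('pics/c5.png',cv2.resize(a,None,fx=5,fy=5,interpolation=2))
cv2.imwrite('pics/c6.png',cv2.resize(b,None,fx=6,fy=6,interpolation=2))
for n,D in(('s',s),('d',e)):
    D['frame'];P=[]
    hsv=cv2.cvtColor(D['frame'],cv2.COLOR_RGB2HSV)
    m=(cv2.medianBlur(hsv[...,0],5)<14)&(hsv[...,1]>90)
    w=np.argwhere(m); Q=np.array([pt(D,u,v,0) for v,u in w]); Q=Q[np.hypot(Q[:,0]-.483,Q[:,1]+.0135)<.1]
    print(n,len(Q),cv2.minEnclosingCircle(Q[:,:2].astype(np.float32)),Q.mean(0))
E
```

```text
rim [0.5108 0.2475 0.018 ] l r [0.4523 0.2482 0.02  ] [0.5691 0.2487 0.02  ] tb [0.5105 0.3035 0.02  ] [0.5111 0.1863 0.02  ]
cup [0.5102 0.2474 0.055 ]
[0.5095 0.3135 0.3008]
s 0 ((0.0, 0.0), 0.0) [nan nan nan]
d 1983 ((0.4823319613933563, -0.013608346693217754), 0.07238162308931351) [ 0.4809 -0.0166 -0.    ]<stdin>:14: RuntimeWarning: Mean of empty slice.
  ret = um.true_divide(
```

View pics/c5.png

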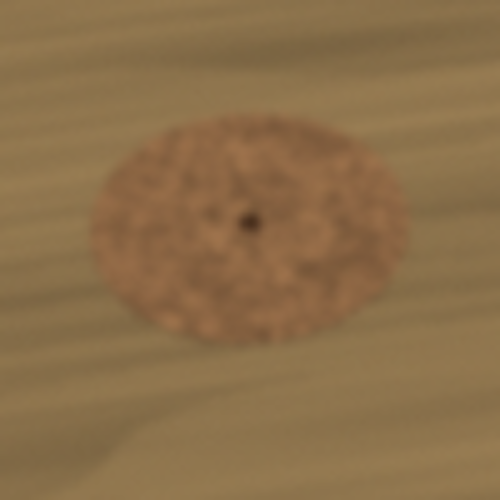

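arm_command([
  {"xyz": [0.15,0,2.5],"turn": 0,"jaw": 0},
  {"xyz": [0.15,0,5],"turn": 0,"jaw": 0},
  {"xyz": [0.15,0,7.5],"turn": 0,"jaw": 0},
  {"xyz": [0.15,0,9.5],"turn": 0,"jaw": 0},
  {"xyz": [0.15,0,11],"turn": 0,"jaw": 0},
])

```text
clock: 1.5
position: [0.5136, 0.2469, 0.0366]
ee_rot: [-2.224, -2.218, 0.0]
force: [0.7, -0.7, 1.1]
width: 1.002
```

arm_command([
  {"xyz": [0,0,0.2],"turn": 0,"jaw": 60},
  {"xyz": [0,0,0.2],"turn": 0,"jaw": 60},
  {"xyz": [0,0,0.2],"turn": 0,"jaw": 60},
], force=8)

```text
clock: 1.75
position: [0.515, 0.2471, 0.0362]
ee_rot: [2.225, 2.217, 0.003]
force: [0.2, 1.1, 0.3]
width: 0.83
```

arm_command([
  {"xyz": [0,-0.35,0.4],"turn": 0,"jaw": 90},
  {"xyz": [0,-0.35,0.4],"turn": 0,"jaw": 90},
  {"xyz": [0,-0.35,0.4],"turn": 0,"jaw": 90},
], force=8)

```text
clock: 2.0
position: [0.5117, 0.2474, 0.033]
ee_rot: [2.225, 2.217, 0.005]
force: [-0.5, 0.7, 0.4]
width: 0.659
```

```bash
python3 - <<'E'
from h import *
for i in range(4):
    d=snap('wrist','w2');o=observe();print(o['clock'],o['position'],o['ee_rot'],o['force'],o['width'])
E
```

```text
2.05 [0.51173785 0.24726641 0.03285182] [2.22499643 2.2169014  0.00457665] [ 0.01156708 -0.15210953  0.70298051] 0.6517617417382854
2.1 [0.51171893 0.24726631 0.03271198] [2.22497864 2.21697602 0.00432794] [-0.07253535  0.20794679 -0.31805633] 0.6495322336705032
2.15 [0.51168386 0.24724591 0.03256398] [2.22503826 2.21700415 0.00404481] [-0.68410805 -0.64108662  0.77789435] 0.6459363294533027
2.2 [0.51166376 0.24719557 0.03247305] [2.22510237 2.21697003 0.00380673] [-0.07810751 -0.15617653  0.45138769] 0.6454555944265146
```

View pics/w2.png

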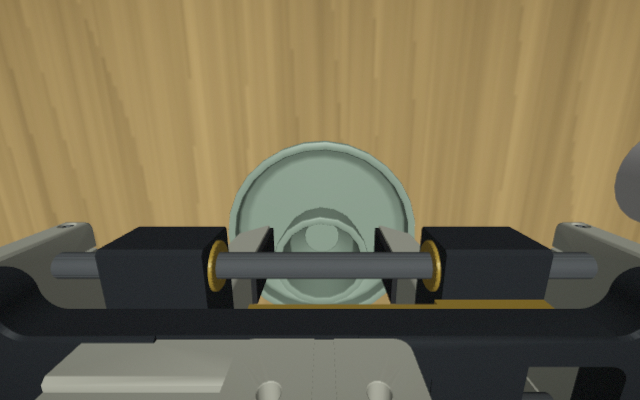

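arm_command([
  {"xyz": [0,0,0],"turn": 0,"jaw": 150},
  {"xyz": [0,0,0],"turn": 0,"jaw": 150},
  {"xyz": [0,0,0],"turn": 0,"jaw": 150},
  {"xyz": [0,0,0],"turn": 0,"jaw": 150},
], force=8)

```text
clock: 2.53
position: [0.5114, 0.2472, 0.0324]
ee_rot: [2.225, 2.217, 0.003]
force: [-2.0, 0.7, 3.0]
width: 0.526
```

```bash
python3 - <<'E'
from h import *
for i in range(2):
    d=snap('wrist','w3');o=observe();print(o['clock'],o['position'],o['ee_rot'],o['force'],o['width'])
E
```

```text
2.5833 [0.51139786 0.24723611 0.0324782 ] [2.22516751 2.21725323 0.00324451] [-1.9258456   0.18765706  2.40750327] 0.5223679868026394
2.6333 [0.51139466 0.24723086 0.03245033] [2.22505726 2.21733346 0.00320849] [-2.00953413 -0.26375845  2.40241361] 0.526692052746448
```

View pics/w3.png

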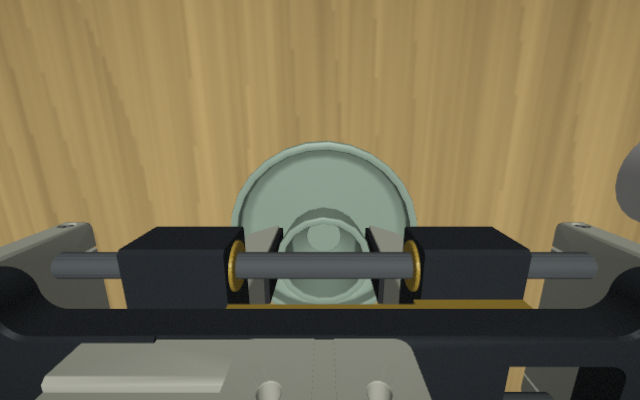

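arm_command([
  {"xyz": [-0.5,-0.05,0.05],"turn": 0,"jaw": 150},
  {"xyz": [-1.3,-0.14,0.05],"turn": 0,"jaw": 150},
  {"xyz": [-2.3,-0.25,0.05],"turn": 0,"jaw": 150},
  {"xyz": [-3.3,-0.36,0.05],"turn": 0,"jaw": 150},
  {"xyz": [-4.3,-0.47,0.05],"turn": 0,"jaw": 150},
], force=10)

```text
clock: 3.05
position: [0.5072, 0.2042, 0.0324]
ee_rot: [2.225, 2.217, 0.007]
force: [1.3, 6.3, 5.0]
width: 0.52
```

```bash
python3 - <<'E'
from h import *
o=observe();print(o['clock'],o['position'],o['ee_rot'],o['force'],o['width'])
d=snap('wrist','w4');o=observe();print(o['clock'],o['position'],o['ee_rot'],o['force'],o['width'])
E
```

```text
3.05 [0.50724523 0.20421624 0.0324034 ] [2.22466556 2.21738566 0.00675672] [1.33870263 6.25708371 5.01862531] 0.52041426148395
3.1 [0.50706834 0.20149012 0.03233226] [2.22652262 2.21437787 0.00415746] [-0.50480569  4.16769448  6.11785923] 0.5182949017435909
```

View pics/w4.png

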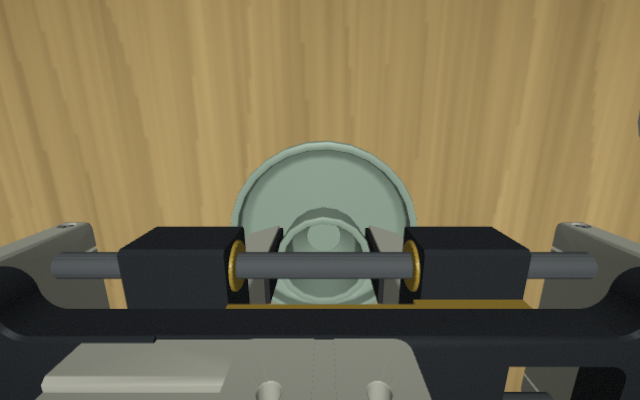

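arm_command([
  {"xyz": [-1,-0.11,0],"turn": 0,"jaw": 150},
  {"xyz": [-2,-0.23,0],"turn": 0,"jaw": 150},
  {"xyz": [-3,-0.34,0],"turn": 0,"jaw": 150},
  {"xyz": [-4,-0.45,0],"turn": 0,"jaw": 150},
  {"xyz": [-5,-0.57,0],"turn": 0,"jaw": 150},
])

```text
clock: 3.52
position: [0.5011, 0.1506, 0.0324]
ee_rot: [2.227, 2.214, 0.005]
force: [-0.4, 4.0, 4.0]
width: 0.523
```

arm_command([
  {"xyz": [-1,-0.11,0],"turn": 0,"jaw": 150},
  {"xyz": [-2,-0.23,0],"turn": 0,"jaw": 150},
  {"xyz": [-3,-0.34,0],"turn": 0,"jaw": 150},
  {"xyz": [-4,-0.45,0],"turn": 0,"jaw": 150},
  {"xyz": [-5,-0.57,0],"turn": 0,"jaw": 150},
])

```text
clock: 3.93
position: [0.4951, 0.0998, 0.0324]
ee_rot: [2.227, 2.214, 0.005]
force: [0.6, 5.3, 4.2]
width: 0.525
```

arm_command([
  {"xyz": [-1,-0.1,0],"turn": 0,"jaw": 150},
  {"xyz": [-2,-0.2,0],"turn": 0,"jaw": 150},
  {"xyz": [-3,-0.3,0],"turn": 0,"jaw": 150},
  {"xyz": [-4,-0.4,0],"turn": 0,"jaw": 150},
  {"xyz": [-5,-0.5,0],"turn": 0,"jaw": 150},
])

```text
clock: 4.35
position: [0.4897, 0.0491, 0.0323]
ee_rot: [2.226, 2.215, 0.006]
force: [0.5, 5.6, 4.8]
width: 0.524
```

arm_command([
  {"xyz": [-1,-0.1,0],"turn": 0,"jaw": 150},
  {"xyz": [-2,-0.2,0],"turn": 0,"jaw": 150},
  {"xyz": [-3,-0.3,0],"turn": 0,"jaw": 150},
  {"xyz": [-4,-0.4,0],"turn": 0,"jaw": 150},
  {"xyz": [-4.8,-0.5,0],"turn": 0,"jaw": 150},
])

```text
clock: 4.77
position: [0.4842, 0.0002, 0.0323]
ee_rot: [2.227, 2.214, 0.006]
force: [0.9, 6.1, 5.2]
width: 0.524
```

```bash
python3 - <<'E'
from h import *
for i in range(3):
    d=snap('wrist','w5');o=observe();print(o['clock'],o['position'],o['ee_rot'],o['force'],o['width'])
snap('scene','s5')
E
```

```text
4.8167 [ 0.48393222 -0.00154459  0.03231558] [2.22812044 2.21228518 0.00433391] [1.49409786 3.21435323 5.30921361] 0.5211887687502516
4.8667 [ 0.48391205 -0.00136413  0.03229056] [2.22842234 2.21185526 0.00366374] [ 0.65727602 -2.28192493  6.05153854] 0.5213301704027293
4.9167 [ 0.48394593 -0.00137338  0.03229754] [2.22832865 2.2116825  0.00319072] [-0.53181179 -2.06139618  7.45460051] 0.5230184640851498
```

arm_command([
  {"xyz": [-0.4,-0.03,0],"turn": 0,"jaw": 150},
  {"xyz": [-0.8,-0.07,0],"turn": 0,"jaw": 150},
  {"xyz": [-1.1,-0.1,0],"turn": 0,"jaw": 150},
  {"xyz": [-1.2,-0.1,0],"turn": 0,"jaw": 150},
  {"xyz": [-1.2,-0.1,0],"turn": 0,"jaw": 150},
])

```text
clock: 5.38
position: [0.4824, -0.0141, 0.0323]
ee_rot: [2.229, 2.212, 0.002]
force: [0.6, 3.6, 5.4]
width: 0.525
```

```bash
python3 - <<'E'
from h import *
d=snap('wrist','w6');s=snap('scene','s6');e=snap('side','d6');o=observe();print(o['clock'],o['position'],o['ee_rot'],o['force'],o['width'])
a=cv2.resize(s['frame'][140:240,240:360,::-1],None,fx=5,fy=5,interpolation=2)
b=cv2.resize(e['frame'][210:310,220:330,::-1],None,fx=5,fy=5,interpolation=2)
cv2.imwrite('pics/c6a.png',a);cv2.imwrite('pics/c6b.png',b)
E
```

```text
5.5333 [ 0.48244556 -0.01408113  0.03229273] [2.22860524e+00 2.21154533e+00 2.13187082e-03] [-0.30074953  3.70143416  4.34227622] 0.5213050450273584
```

View pics/w6.png

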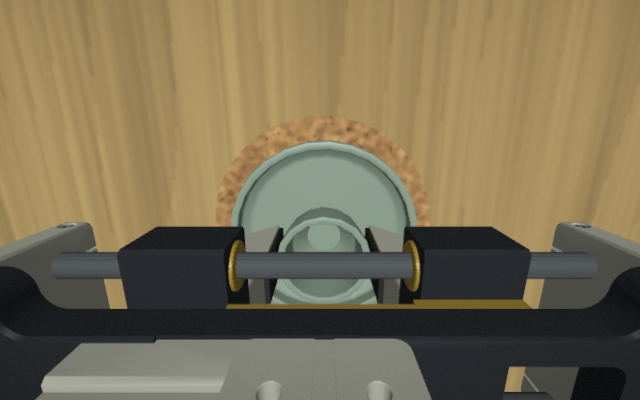

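View pics/c6b.png

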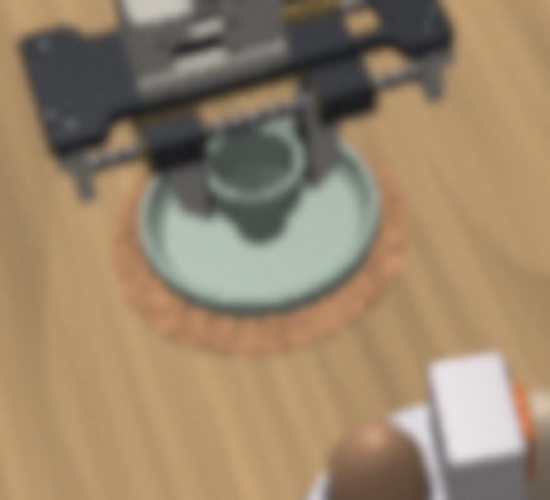

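View pics/c6a.png

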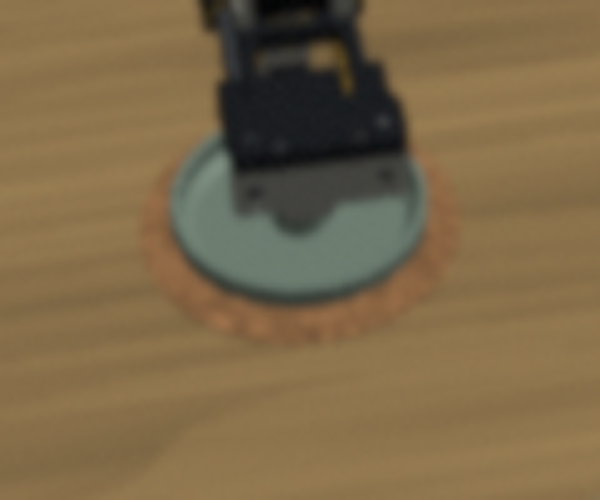

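arm_command([
  {"xyz": [0,0,0],"turn": 0,"jaw": 80},
  {"xyz": [0,0,0],"turn": 0,"jaw": 80},
  {"xyz": [0,0,0],"turn": 0,"jaw": 80},
  {"xyz": [0,0,0],"turn": 0,"jaw": 80},
  {"xyz": [0,0,-0.5],"turn": 0,"jaw": 80},
])

```text
clock: 5.95
position: [0.4814, -0.0146, 0.0366]
ee_rot: [2.23, 2.212, -0.001]
force: [-1.4, 0.5, 0.4]
width: 0.688
```

arm_command([
  {"xyz": [0,0,-2],"turn": 0,"jaw": 80},
  {"xyz": [0,0,-5],"turn": 0,"jaw": 60},
  {"xyz": [0,0,-9],"turn": 0,"jaw": 0},
  {"xyz": [0,0,-13],"turn": 0,"jaw": 0},
  {"xyz": [0,0,-16],"turn": 0,"jaw": 0},
])

```text
clock: 6.37
position: [0.4816, -0.0146, 0.1999]
ee_rot: [2.229, 2.211, 0.001]
force: [1.7, 0.4, 0.1]
width: 0.928
```

arm_command([
  {"xyz": [-1,0,-2],"turn": 0,"jaw": 0},
  {"xyz": [-3,0,-4],"turn": 0,"jaw": 0},
  {"xyz": [-4,0,-4],"turn": 0,"jaw": 0},
  {"xyz": [-4,0,-4],"turn": 0,"jaw": 0},
])

```text
clock: 6.7
position: [0.4814, -0.0572, 0.241]
ee_rot: [2.231, 2.205, 0.002]
force: [-0.9, -0.6, -0.1]
width: 0.999
```

```bash
python3 - <<'E'
from h import *
d=snap('wrist','w7');s=snap('scene','s7');e=snap('side','d7');o=observe();print(o['clock'],o['position'],o['ee_rot'],o['force'],o['width'])
E
```

```text
6.85 [ 0.48031054 -0.05385625  0.23885997] [ 2.23008933e+00  2.21250650e+00 -5.04377378e-04] [-0.20807389  0.01858082  0.84925703] 0.9981803917116644
```

View pics/w7.png

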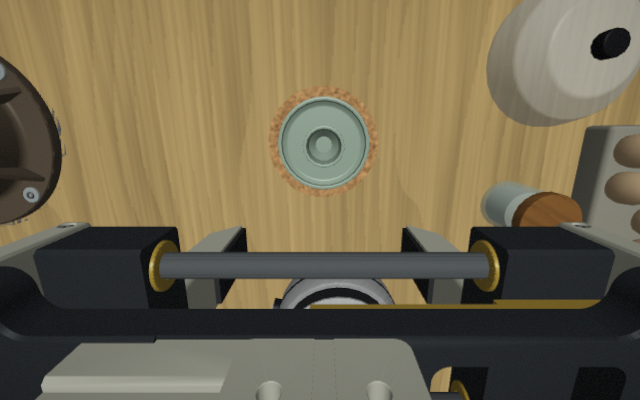

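```bash
python3 - <<'E'
from h import *
d=dict(np.load('pics/w7.npz'));np.set_printoptions(precision=4,suppress=True)
f=d['frame'];hsv=cv2.cvtColor(f,cv2.COLOR_RGB2HSV)
print(hsv[145,300],hsv[145,274],hsv[145,230])
g=(hsv[...,0]>55)&(hsv[...,0]<100)&(hsv[...,1]>25);k=np.zeros_like(g);k[75:210,255:395]=1
def bl(m,z):
    m=cv2.morphologyEx((m&k).astype(np.uint8),cv2.MORPH_OPEN,np.ones((3,3)))
    c=max(cv2.findContours(m,0,1)[0],key=cv2.contourArea);h=cv2.convexHull(c)
    P=np.array([pt(d,a[0][0],a[0][1],z)[:2] for a in h],np.float32)*1000
    print(cv2.fitEllipse(P),cv2.minEnclosingCircle(P))
bl(g,.018)
hh=hsv[...,0].astype(int)
bl(((hh<14)&(hsv[...,1]>80))|g,0)
cv2.imwrite('pics/c7.png',cv2.resize(f[80:205,255:390,::-1],None,fx=5,fy=5,interpolation=2)[:600])
E
```

```text
[ 63  31 158] [ 16 127 148] [ 19 114 157]
((481.88775634765625, -15.823511123657227), (115.84078979492188, 118.4098129272461), 92.63020324707031) ((481.7771301269531, -15.64232063293457), 59.18183135986328)
((481.9473876953125, -17.05095100402832), (121.29743957519531, 123.98744201660156), 92.63035583496094) ((481.83154296875, -16.861209869384766), 61.96955490112305)
```

View pics/c7.png

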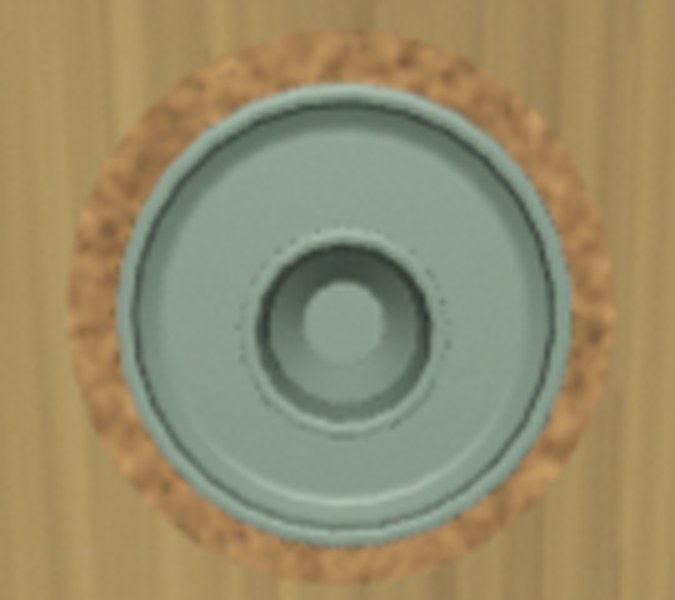

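```bash
python3 - <<'E'
from h import *
d=dict(np.load('pics/w7.npz'));np.set_printoptions(precision=4,suppress=True)
for n,(l,r,t,b),z in(('cork',(68,613,27,582),0),('sauc',(118,572,82,546),.02)):
    q=lambda x,y:pt(d,x/5+255-.4,y/5+80-.4,z)
    L,R,T,B=q(l,(t+b)/2),q(r,(t+b)/2),q((l+r)/2,t),q((l+r)/2,b)
    print(n,(L+R)/2,R[0]-L[0],(T+B)/2,T[1]-B[1])
E
```

```text
cork [ 0.481  -0.0119  0.    ] 0.14962377421758338 [ 0.4808 -0.0156  0.    ] 0.14983430790598873
sauc [ 0.4821 -0.0133  0.02  ] 0.11861130098428674 [ 0.482  -0.0157  0.02  ] 0.11932085179672858
```

arm_command([
  {"xyz": [-4,0.4,0],"turn": 2,"jaw": 0},
  {"xyz": [-8,0.8,0],"turn": 4,"jaw": 0},
  {"xyz": [-12,1.2,0],"turn": 6,"jaw": 0},
  {"xyz": [-16,1.6,0],"turn": 8,"jaw": 0},
  {"xyz": [-20,2,0],"turn": 10,"jaw": 0},
])

```text
clock: 7.27
position: [0.4986, -0.2542, 0.2376]
ee_rot: [-2.413, -2.009, 0.001]
force: [0.7, 0.6, 0.2]
width: 0.999
```

arm_command([
  {"xyz": [-3.5,-0.8,0],"turn": 0,"jaw": 0},
  {"xyz": [-4,-0.9,0],"turn": 0,"jaw": 0},
  {"xyz": [-4,-0.9,0],"turn": 0,"jaw": 0},
  {"xyz": [-4,-0.9,0],"turn": 0,"jaw": 0},
])

```text
clock: 7.6
position: [0.4824, -0.2905, 0.2364]
ee_rot: [-2.41, -2.008, 0.002]
force: [0.6, 0.6, 1.4]
width: 0.999
```

```bash
python3 - <<'E'
from h import *
d=snap('wrist','w8');o=observe();print(o['clock'],o['position'],o['ee_rot'],o['force'],o['width'],d['cam_to_world'][:3,3])
cv2.imwrite('pics/w8z.png',cv2.resize(d['frame'][100:300,200:460,::-1],None,fx=3,fy=3,interpolation=2))
E
```

```text
7.65 [ 0.48297604 -0.28970737  0.23674735] [-2.40876232e+00 -2.01052479e+00  1.01279558e-03] [ 0.19757502 -0.7687427   0.14092145] 0.9991299455569203 [ 0.49447448 -0.22483461  0.39581178]
```

View pics/w8z.png

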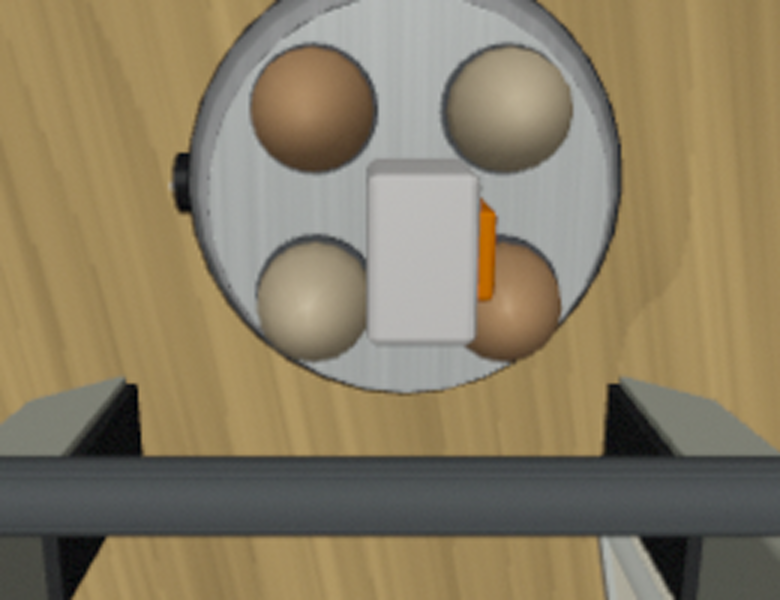

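```bash
python3 - <<'E'
from h import *
from scipy.spatial.transform import Rotation as R
np.set_printoptions(precision=4,suppress=True)
d=dict(np.load('pics/w8.npz'))
P=np.array([pt(d,x/3+200-.33,y/3+100-.33,.188) for x,y in((368,174),(478,175),(476,344),(368,343))])
print(P,P.mean(0),np.linalg.norm(P[0]-P[1]),np.linalg.norm(P[2]-P[1]))
for a,b in((3,0),(2,1)): v=P[b]-P[a];print(np.degrees(np.arctan2(v[1],v[0]))-90)
print(np.median(d['depth'][165:205,328:350]),d['cam_to_world'][2,3])
o=observe();M=R.from_rotvec(o['ee_rot']).as_matrix();print(M)
print('tool delta cm',100*M.T@(np.r_[P.mean(0)[:2],.150]-o['position']))
E
```

```text
[[ 0.4886 -0.247   0.188 ]
 [ 0.5147 -0.252   0.188 ]
 [ 0.5078 -0.2941  0.188 ]
 [ 0.4809 -0.289   0.188 ]] [ 0.498  -0.2705  0.188 ] 0.026526372191727883 0.042693375676030584
-10.434169148141024
-9.270322109418927
0.21056029 0.39581177708881615
[[ 0.1788  0.9839 -0.0031]
 [ 0.9839 -0.1788  0.0027]
 [ 0.0021 -0.0035 -1.    ]]
tool delta cm [2.1379 1.1628 8.6752]
```

arm_command([
  {"xyz": [1,0.6,0],"turn": 0,"jaw": 0},
  {"xyz": [2.15,1.25,0],"turn": 0,"jaw": 0},
  {"xyz": [2.15,1.25,0],"turn": 0,"jaw": 0},
  {"xyz": [2.15,1.25,2],"turn": 0,"jaw": 0},
  {"xyz": [2.15,1.25,3],"turn": 0,"jaw": 0},
])

```text
clock: 8.07
position: [0.4997, -0.2688, 0.2057]
ee_rot: [-2.405, -2.014, 0.001]
force: [-0.3, 1.2, -1.1]
width: 0.999
```

```bash
python3 - <<'E'
from h import *
from scipy.spatial.transform import Rotation as R
np.set_printoptions(precision=4,suppress=True)
d=snap('wrist','w9');o=observe();print(o['clock'],o['position'],o['ee_rot'],o['force'],o['width'],d['cam_to_world'][:3,3])
M=R.from_rotvec(o['ee_rot']).as_matrix()
print('tool delta cm',100*M.T@(np.r_[.499,-.270,.150]-o['position']))
E
```

```text
8.1167 [ 0.4983 -0.2687  0.2037] [-2.4038 -2.0107  0.0035] [-0.7018  0.7696 -0.3388] 0.9997699498900162 [ 0.5114 -0.2032  0.3651]
tool delta cm [-0.1288  0.1334  5.3711]
```

View pics/w9.png

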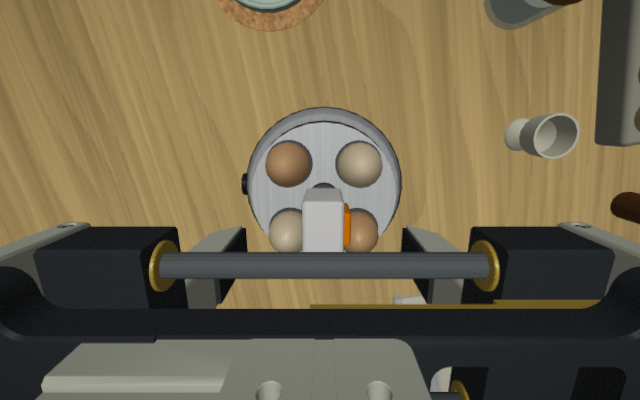

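arm_command([
  {"xyz": [-0.1,0.05,1.5],"turn": 0,"jaw": 0},
  {"xyz": [-0.1,0.05,3],"turn": 0,"jaw": 0},
  {"xyz": [-0.1,0.05,4.3],"turn": 0,"jaw": 0},
  {"xyz": [-0.1,0.05,5.3],"turn": 0,"jaw": 0},
  {"xyz": [-0.1,0.05,5.3],"turn": 0,"jaw": 0},
])

```text
clock: 8.53
position: [0.4972, -0.2687, 0.1489]
ee_rot: [-2.401, -2.009, 0.006]
force: [0.1, 0.1, -0.3]
width: 1.001
```

```bash
python3 - <<'E'
from h import *
np.set_printoptions(precision=4,suppress=True)
d=snap('wrist','w10');s=snap('scene','s10');o=observe();print(o['clock'],o['position'],o['ee_rot'],o['force'],o['width'],d['cam_to_world'][:3,3])
cv2.imwrite('pics/s10z.png',cv2.resize(s['frame'][90:250,100:280,::-1],None,fx=3.5,fy=3.5,interpolation=2))
E
```

```text
8.6333 [ 0.4983 -0.2694  0.1509] [-2.4033 -2.0108  0.0037] [-0.1989  0.5406  0.0728] 1.0003552121542012 [ 0.5099 -0.2035  0.3084]
```

View pics/w10.png

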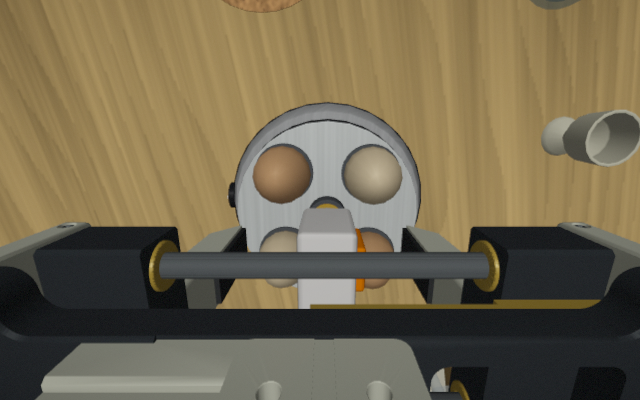

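View pics/s10z.png

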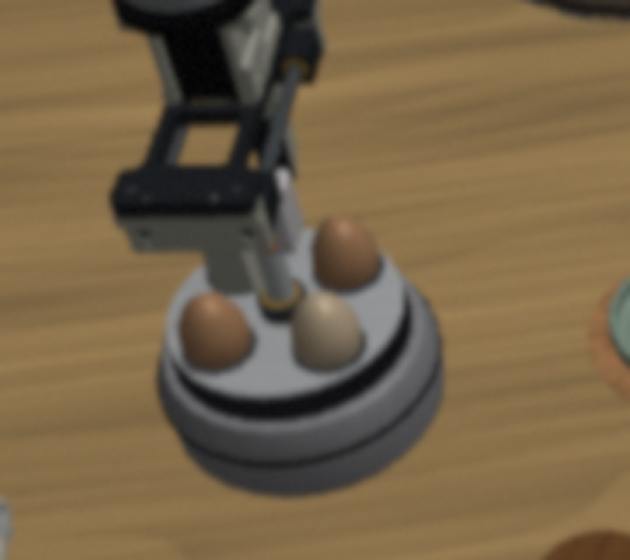

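arm_command([
  {"xyz": [0,0.12,0],"turn": 0,"jaw": 120},
  {"xyz": [0,0.12,0],"turn": 0,"jaw": 120},
  {"xyz": [0,0.12,0],"turn": 0,"jaw": 120},
  {"xyz": [0,0.12,0],"turn": 0,"jaw": 120},
  {"xyz": [0,0.12,0],"turn": 0,"jaw": 120},
], force=20)

```text
clock: 9.05
position: [0.4996, -0.2697, 0.1513]
ee_rot: [-2.404, -2.011, 0.003]
force: [0.6, 1.2, 0.3]
width: 0.69
```

```bash
python3 - <<'E'
from h import *
np.set_printoptions(precision=4,suppress=True)
d=snap('wrist','w11');o=observe();print(o['clock'],o['position'],o['ee_rot'],o['force'],o['width'],d['cam_to_world'][:3,3])
E
```

```text
9.1 [ 0.4996 -0.2697  0.1511] [-2.4036 -2.0109  0.0034] [ 0.0888 -0.2256 -0.0804] 0.6439858005703768 [ 0.5118 -0.2043  0.3107]
```

View pics/w11.png

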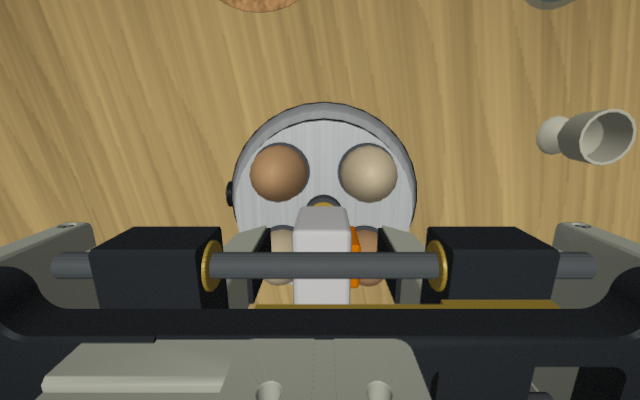

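arm_command([
  {"xyz": [0,-0.05,0],"turn": 0,"jaw": 220},
  {"xyz": [0,-0.05,0],"turn": 0,"jaw": 220},
  {"xyz": [0,-0.05,0],"turn": 0,"jaw": 220},
  {"xyz": [0,-0.05,0],"turn": 0,"jaw": 220},
  {"xyz": [0,-0.05,0],"turn": 0,"jaw": 220},
], force=25)

```text
clock: 9.52
position: [0.4992, -0.2696, 0.1512]
ee_rot: [-2.404, -2.011, 0.003]
force: [-0.8, 0.9, 1.7]
width: 0.303
```

arm_command([
  {"xyz": [0,0,0],"turn": 0,"jaw": 255},
  {"xyz": [0,0,0],"turn": 0,"jaw": 255},
  {"xyz": [0,0,0],"turn": 0,"jaw": 255},
  {"xyz": [0,0,0],"turn": 0,"jaw": 255},
], force=45)

```text
clock: 9.85
position: [0.4992, -0.2697, 0.1513]
ee_rot: [-2.404, -2.011, 0.003]
force: [-0.8, 0.7, 0.8]
width: 0.302
```

```bash
python3 - <<'E'
from h import *
np.set_printoptions(precision=4,suppress=True)
d=snap('wrist','w12');o=observe();print(o['clock'],o['position'],o['ee_rot'],o['force'],o['width'],o['width']*92)
E
```

```text
9.9 [ 0.4992 -0.2697  0.1513] [-2.404  -2.0109  0.0032] [ 0.2035 -0.0519  0.4462] 0.3039627101783886 27.964569336411753
```

View pics/w12.png

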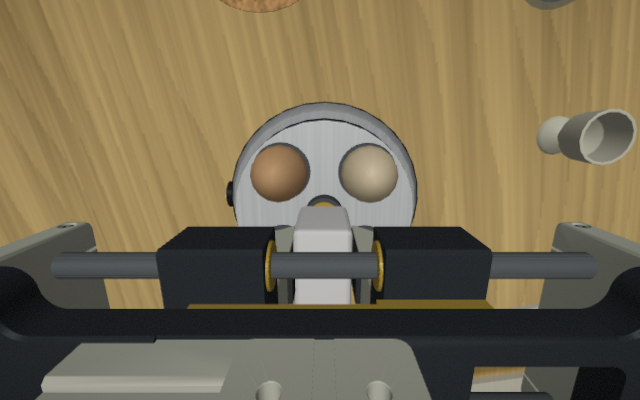

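arm_command([
  {"xyz": [0,0,-0.4],"turn": 0,"jaw": 255},
  {"xyz": [0,0,-0.9],"turn": 0,"jaw": 255},
  {"xyz": [0,0,-1.4],"turn": 0,"jaw": 255},
  {"xyz": [0,0,-1.9],"turn": 0,"jaw": 255},
  {"xyz": [0,0,-2.4],"turn": 0,"jaw": 255},
])

```text
clock: 10.32
position: [0.4992, -0.2696, 0.1757]
ee_rot: [-2.404, -2.011, 0.003]
force: [0.5, -0.7, -5.5]
width: 0.302
```

```bash
python3 - <<'E'
from h import *
np.set_printoptions(precision=4,suppress=True)
d=snap('wrist','w13');o=observe();print(o['clock'],o['position'],o['ee_rot'],o['force'],o['width']*92)
E
```

```text
10.3667 [ 0.4994 -0.2698  0.1767] [-2.4042 -2.0111  0.0029] [-1.681   1.3272 -1.3694] 27.596315934501376
```

View pics/w13.png

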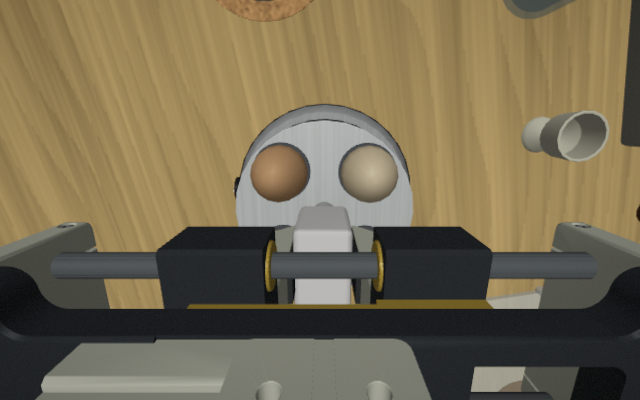

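arm_command([
  {"xyz": [0,0,-0.5],"turn": 0,"jaw": 255},
  {"xyz": [0,0,-1],"turn": 0,"jaw": 255},
  {"xyz": [0,0,-1.5],"turn": 0,"jaw": 255},
  {"xyz": [0,0,-2],"turn": 0,"jaw": 255},
  {"xyz": [0,0,-2.5],"turn": 0,"jaw": 255},
])

```text
clock: 10.78
position: [0.4992, -0.2696, 0.2017]
ee_rot: [-2.403, -2.011, 0.003]
force: [1.4, -0.0, -11.1]
width: 0.301
```

arm_command([
  {"xyz": [0,0,-0.5],"turn": 0,"jaw": 255},
  {"xyz": [0,0,-1],"turn": 0,"jaw": 255},
  {"xyz": [0,0,-1.5],"turn": 0,"jaw": 255},
  {"xyz": [0,0,-2],"turn": 0,"jaw": 255},
  {"xyz": [0,0,-2.5],"turn": 0,"jaw": 255},
])

```text
clock: 11.2
position: [0.4992, -0.2696, 0.2269]
ee_rot: [-2.403, -2.01, 0.004]
force: [0.6, 0.1, -13.6]
width: 0.301
```

```bash
python3 - <<'E'
from h import *
np.set_printoptions(precision=4,suppress=True)
d=snap('wrist','w14');o=observe();print(o['clock'],o['position'],o['ee_rot'],o['force'],o['width']*92)
E
```

```text
11.25 [ 0.4994 -0.2698  0.2279] [-2.4036 -2.0108  0.0032] [-0.5368  1.5188 -8.0876] 27.642662492525297
```

View pics/w14.png

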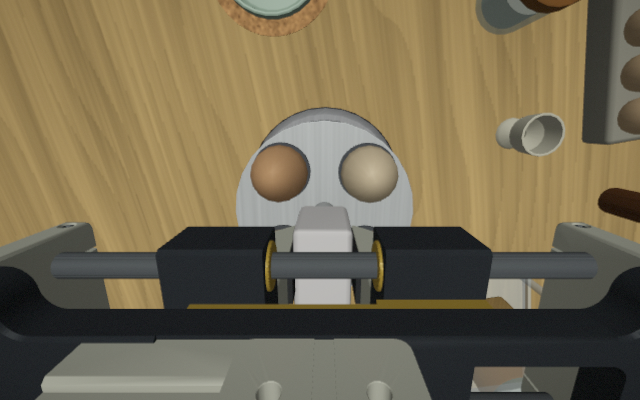

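arm_command([
  {"xyz": [0,0,-0.3],"turn": 0,"jaw": 255},
  {"xyz": [0,0,-0.6],"turn": 0,"jaw": 255},
  {"xyz": [0,0,-0.9],"turn": 0,"jaw": 255},
  {"xyz": [0,0,-1.1],"turn": 0,"jaw": 255},
  {"xyz": [0,0,-1.3],"turn": 0,"jaw": 255},
])

```text
clock: 11.67
position: [0.4993, -0.2697, 0.2409]
ee_rot: [-2.403, -2.01, 0.004]
force: [0.6, 0.7, -12.8]
width: 0.302
```

arm_command([
  {"xyz": [0,0,-0.1],"turn": 0,"jaw": 255},
  {"xyz": [0,0,-0.2],"turn": 0,"jaw": 255},
  {"xyz": [0,0,-0.2],"turn": 0,"jaw": 255},
])

```text
clock: 11.92
position: [0.4991, -0.2696, 0.2415]
ee_rot: [-2.402, -2.01, 0.005]
force: [3.0, -1.0, -24.5]
width: 0.305
```

```bash
python3 - <<'E'
from h import *
np.set_printoptions(precision=4,suppress=True)
for i in range(6):
    d=get_image('wrist');o=observe();print(o['clock'],o['position'],o['force'],o['width']*92)
s=snap('scene','s15');e=snap('side','d15');snap('wrist','w15');
a=cv2.resize(s['frame'][60:260,100:360,::-1],None,fx=3,fy=3,interpolation=2);cv2.imwrite('pics/s15z.png',a)
a=cv2.resize(e['frame'][160:400,200:400,::-1],None,fx=2.5,fy=2.5,interpolation=2);cv2.imwrite('pics/d15z.png',a)
E
```

```text
11.9667 [ 0.499  -0.2696  0.2415] [  3.7808  -0.7556 -24.4083] 27.506972989864206
12.0167 [ 0.499  -0.2695  0.2415] [  4.3745  -1.3965 -26.392 ] 27.973748590716916
12.0667 [ 0.499  -0.2695  0.2415] [  3.6419  -1.05   -25.2076] 28.16228761900501
12.1167 [ 0.499  -0.2696  0.2415] [  3.5898  -0.3362 -26.3084] 27.982988943077505
12.1667 [ 0.499  -0.2695  0.2415] [  3.0281  -1.9639 -24.1434] 28.13223937745985
12.2167 [ 0.4991 -0.2695  0.2415] [  3.4556  -1.3049 -24.8126] 28.03731895243857
```

View pics/s15z.png

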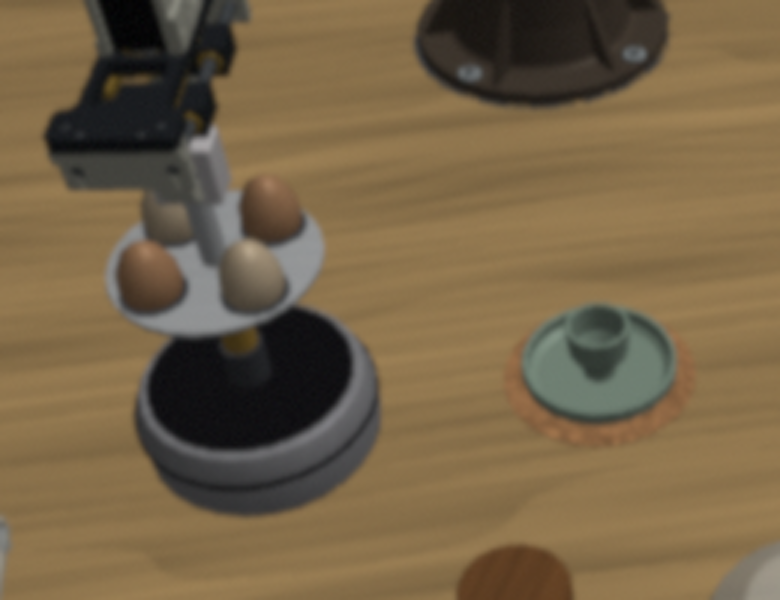

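View pics/w15.png

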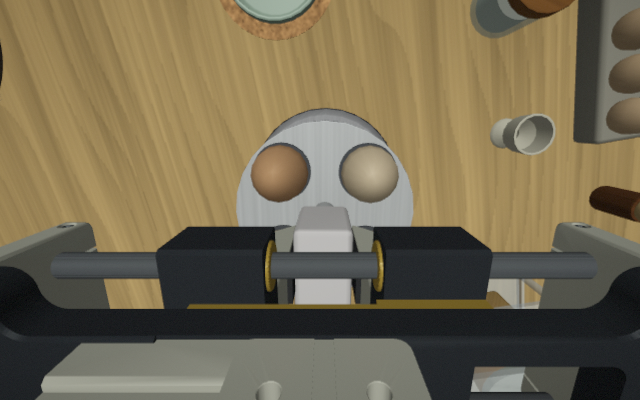

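View pics/d15z.png

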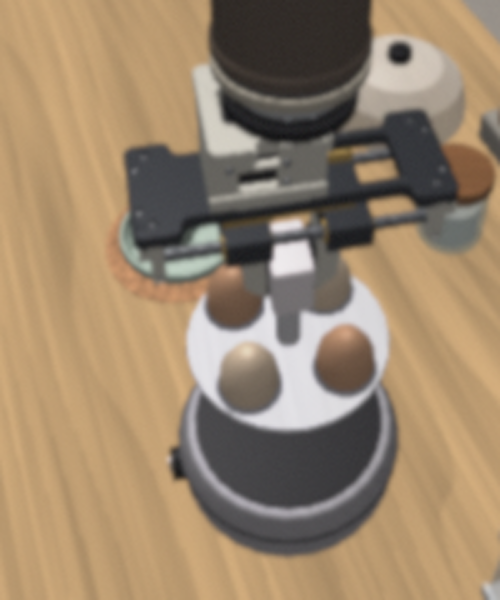

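```bash
python3 - <<'E'
from h import *
o=observe();print(o['position'],o['force'],o['width']);print(sign_off())
E
```

```text
[ 0.49902285 -0.26952202  0.24149171] [  3.98248842  -0.6403331  -25.43899013] 0.30562398149263803
the job is handed in; nothing more can be done
None
```

I slid the saucer onto the cork spot. Then I gripped the handle across its button and pulled the lift up to its second stop, and I handed the job in at about 12 s while still holding it there.

- **Saucer:** I gripped it by the egg cup and dragged it with the tool pressing down slightly the whole way. The wrist picture afterwards puts its centre about 1 mm off the cork's centre in x and level with it in y. The cameras disagree with each other by about 1–6 mm in absolute position, so I compared the saucer and cork within that single picture.
- **Lift:** At 45 N the grip width settled at 28 mm, so the button was flush with the handle's face or deeper. The handle rose 90.2 mm. The wrist force then jumped from about 13 N to about 25 N with no more travel, which is the hard second stop. The tool stayed at z = 0.2415 m for the last 0.3 s with no slip, and the last scene picture shows the brass middle section out.
- **Bystanders:** The arm passed clear of the lid, beaker, jar and spare egg cup and felt no unexpected force. I did not re-measure their positions at the end.

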